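Index the sample carousel to its empty seat

TASK

Using a fingertip against its spokes, gently push the sample carousel round until its one empty seat stands squarely under the fixed loading ring, and leave it at rest there. Do not touch the vials that stand in the carousel, and leave the loose vials, the dropper bottle and the timer beside it where they are; nothing is to be picked up.

Things in the scene. Friction and masses are not known exactly. Their poses are not given: they have to be found in the camera images.
- carousel (a joint): turning angle of the carousel about its vertical axis, rad: 0 (or any whole number of turns, 6.283) when the empty seat is exactly under the loading ring; grows counterclockwise seen from above. It turns endlessly both ways, has light friction (about 0.12 N m, 1 N at a spoke), does not spring back or coast, and stays where it is left
- axis (a point): point on the carousel's vertical axis, 31 mm above the worktop, at the height of the spokes. The carousel is a white plastic disc 166 mm across, from 24 to 37 mm above the worktop, with six grey seat collars (29 mm across, top 47 mm high) every 60 degrees on a circle of 60 mm radius; five hold a glass vial, one is empty. It turns on a fixed aluminium foot 140 mm across; a flat bar of the foot, 36 mm wide and 10 mm high, runs out under the loading ring to the ring's post
- empty_seat (a point): centre of the mouth of the one empty seat collar (inner width 23 mm), 60 mm from the axis, 47 mm above the worktop; turns with the carousel
- ring_center (a point): centre of the fixed loading ring, a flat horizontal steel ring 37 mm across outside, 96 to 106 mm above the worktop, 60 mm from the axis, carried by an arm of 9 mm rod from an upright post that stands 170 mm from the axis, straight beyond the ring and fixed to the foot
- spokes: the carousel's three straight level steel spokes, 11 mm thick, centre line 31 mm above the worktop, sticking out from the rim (83 mm from the axis) to white balls 16 mm across centred 142 mm from the axis. One spoke points exactly opposite to the empty seat, the other two point 60 degrees to either side of the empty seat. Origin at worktop level on the axis, its x axis points to the empty seat
- held_vials: the five capped glass vials fixed in the seats of the carousel (21 mm across, tops 90 mm above the worktop), not to be touched. Origin at worktop level on the axis, its x axis points to the empty seat
- vial_a: loose capped glass vial, 21 mm across, 50 mm high, standing beside the carousel, 190 mm or more from the axis; origin at the centre of its underside
- vial_b: second loose vial, as vial_a
- dropper: loose brown dropper bottle, 33 mm across, 94 mm high, standing beside the carousel; origin at the centre of its underside
- timer: loose white bench timer lying on its back, 62 x 62 x 18 mm; origin at the centre of its underside

How it is judged (in metres and radians):
On the way:
1. the carousel is turned by a finger pushing on a spoke (contact force between the fingers and spokes above 0.2 N and (velocity of joint carousel above 0.03 rad/s or velocity of joint carousel below -0.03 rad/s)), for 0.1 s.
At the end, for the whole second after the job is handed in: the centre of the empty seat is within 6 mm horizontally of the centre of the loading ring, the carousel is at rest (under 0.02 rad/s), and the loose vials, dropper bottle and timer are within 15 mm of where they stood (horizontal distance between empty_seat and ring_center below 0.006 m and velocity of joint carousel between -0.02 and 0.02 rad/s and distance of each of vial_a, vial_b, dropper, timer from where it was at the start of the episode below 0.015 m); the robot touches nothing.
It fails at once if the vials in the carousel are touched (more than 1 N) (contact force between any of the fingers, the arm and held_vials above 1 N).
It fails at once if the carousel is flung round (faster than 2 rad/s) (velocity of joint carousel above 2 rad/s or velocity of joint carousel below -2 rad/s).
It fails at once if a loose vial, the dropper bottle or the timer is moved or lifted (more than 15 mm) (distance of any of vial_a, vial_b, dropper, timer from where it was at the start of the episode above 0.015 m).
It also fails if it takes over 64 s, if anything falls off the work surface, if the arm or the gripper's body presses on something with over 40 N, if the wrist force passes 120 N, or if a joint passes its speed limit or range.

ROBOT

A 6-joint arm with a two-finger parallel gripper is mounted at the origin on a cart in front of the work surface, level with it; the furniture and walls round the work are solid. World frame = base frame: x ahead of the robot, y to its left, z up, the work surface at z = 0. Lengths are in mm, angles in rad, forces in N, time in s.
With the tool pointing down it reaches from about 275 to 750 mm from the base axis. Payload 10.2 kg.
Tool frame: the origin (TCP) lies where the fingers leave the gripper's body, on its centre line; the fingertips stand 73 mm ahead of it and the grasp point (between the pads) lies 54 mm ahead of it; z points along the fingers, y is the line along which they close (so a half turn about z gives the same grasp; the last joint's range is limited). The gripper opens to 85 mm and grips with 20 to 120 N. Pads are 22 mm wide; open, the fingers measure 114 mm over their backs; the gripper's body (76 mm by 85 mm) begins 54 mm behind the grasp point. The pads swing forward as they close: fully open they stand 13 mm farther back than shut.
Start: joints at [0.941, 0.313, 1.498, -0, 1.331, -0.223], TCP at [207.741, 482.157, 303.894] pointing down, gripper open.
Joint ranges: [-2.94, 2.94], [-0.97, 2.17], [0.19, 2.56], [-1.23, 4.37], [0.02, 3.11], [-2.88, 2.88]. Speed limits (rad/s): [2.39, 2.39, 3.01, 3.14, 3.14, 3.14].

INTERFACE

Orientations are given as a unit quaternion [w, x, y, z].
In Python, from rig import ctrl gives the robot as it stands.
- The arm moves only by the shell command python3 -m creep 'ROWS' [OPENING] [FORCE]. ROWS is JSON, a list that holds one entry, the list of rows, each a list of 6 numbers: the shift along the world's x, y, z in units of 25 mm (1.0 is 25 mm), then the turn, a rotation vector about the world's x, y, z in units of 5 degrees (1.0 is 5 degrees). In form: [[[x, y, z, ax, ay, az], ...]]. A call has 1 to 20 rows; each row is the pose to reach, as a shift and turn from the pose commanded when the call began; what a row does not reach only later rows make up. A row lasts 1/12 s, in which the tool goes at most 41.7 mm and 7.16 degrees, less where a joint would pass 70% of its speed; a pose out of reach is approached as far as the arm can. A call with a gripper value outside its range is refused whole. OPENING is the finger opening in mm, from 0 to 85.4, set as the call begins (- or left out, the last holds). The fingers move at their own pace and stop on an object; FORCE is the grip in N (left out, the last holds). Time passes only in rows, so rows that repeat a pose let the fingers close. It gives the time, the measured TCP pose, the force, the opening and the grip force at its end, in the units of the state.
- ctrl.sense(): the state, without advancing time (a new reading comes with each control period).
- ctrl.capture(name): name is "side" or "top" or "wrist"; returns a dict with "image" (420x560x3 uint8, red, green, blue), "fx", "fy", "cx", "cy" (pixels), "R" (3x3) and "t" (3): a world point X has camera coordinates R X + t. Camera axes: x right, y down, z forward; pixel columns grow to the right and rows downward; lengths in mm; the calibration is good to about 2 mm. A picture is of the moment at which its call begins. There is no depth.
- ctrl.finish_job(): hands the job in; it is judged then, once.
The state is a dict: "time_s": time; "joints": joint angles; "dq": joint speeds; "tau": joint torques, N m; "eef_pos": TCP position; "ee_rot": TCP orientation; "force": force on the tool from outside, world axes, zero at the start; "wrist_torque": the same for the moment, N m; "grip_width": opening from 0.0 (shut) to 1.0 (fully open); "grip_force": force on a finger pad.
Only numpy, scipy, OpenCV 4.12 (cv2) and the standard library are available. Lean on these libraries where they do the work, as an engineer would, in place of code of your own. Each camera call takes 0.05 s, during which the arm holds its last target. There are 200 camera calls.

## Working session

There is one attempt and no reset: what is moved stays moved. The work goes in short steps, Python scripts to look and compute and a shell command to move; the robot and the scene stay as the last step left them, time stands still between calls to the robot, and variables do not carry over. Pictures are saved under pics/ and viewed, at most 10 in all, crops included, and the job is handed in when it is done.

```bash
ls; mkdir -p pics
python3 - <<'E'
from rig import ctrl
import cv2,pickle
d={}
for n in("top","side"):
    c=ctrl.capture(n);d[n]=c
    cv2.imwrite(f"pics/{n}0.png",c["image"][:,:,::-1])
    print(n,c["fx"],c["cx"],c["cy"],c["R"],c["t"])
pickle.dump(d,open("c0.pkl","wb"))
s=ctrl.sense();print(s["time_s"],s["eef_pos"],s["ee_rot"],s["grip_width"])
E
```

```text
pics
top 409.4705693507498 282.089165805473 208.32295420028333 [[ 0.00845059 -0.99994396  0.00637636]
 [-0.99812388 -0.00882156 -0.06058792]
 [ 0.06064077 -0.00585239 -0.9981425 ]] [  96.1818708   519.24199234 1235.57290854]
side 499.4333902296838 282.43645596588084 206.31162513932432 [[ 0.96119046 -0.2751622  -0.01996672]
 [-0.14091321 -0.42743602 -0.89299603]
 [ 0.23718425  0.86115284 -0.44962142]] [-480.12634651  180.97306824 1100.13547663]
0.1 [207.65237394 482.03656115 303.40001941] [-2.30815845e-04  2.01991426e-01  9.79387114e-01 -5.40584087e-04] 0.9950988365536603
```

View pics/top0.png

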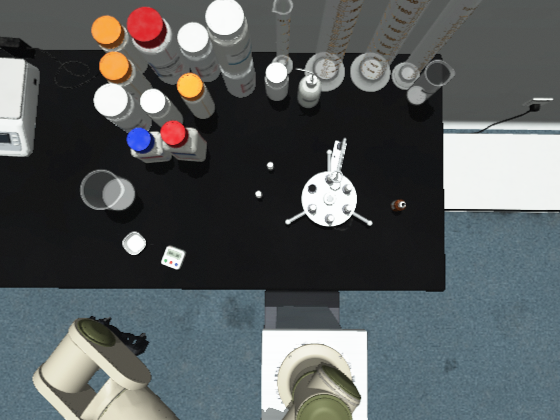

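View pics/side0.png

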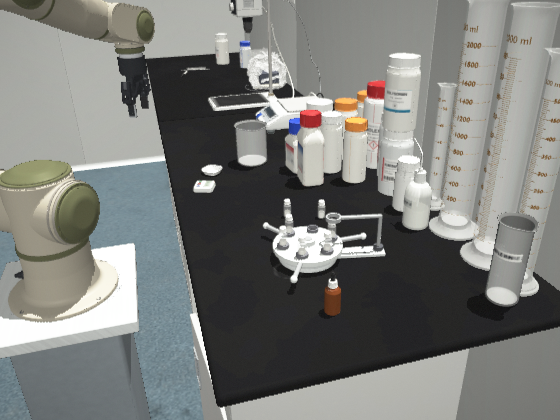

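Top view: the carousel is centred near (329,199), with spoke balls near (289,221), (369,223) and (330,153). The dark empty seat is at about (312,188) and the ring at about (336,180), with its post near (343,143). The dropper is at (399,205), and the loose vials at (270,166) and (258,194). The side view agrees. Next I'll measure from an enlarged crop.

```bash
cat > h.py <<'E'
import numpy as np,cv2
def ray(c,u,v,z):
    R,t=np.array(c["R"]),np.array(c["t"]);o=-R.T@t
    d=R.T@np.array([(u-c["cx"])/c["fx"],(v-c["cy"])/c["fy"],1]);return (o+d*(z-o[2])/d[2])
def proj(c,X):
    p=np.array(c["R"])@np.array(X,float)+np.array(c["t"]);return np.array([c["fx"]*p[0]/p[2]+c["cx"],c["fy"]*p[1]/p[2]+c["cy"]])
E
python3 - <<'E'
import pickle,cv2,numpy as np
from h import *
d=pickle.load(open("c0.pkl","rb"));c=d["top"]
im=c["image"][:,:,::-1]
cr=im[125:240,245:415]
cv2.imwrite("pics/top_c.png",cv2.resize(cr,None,fx=4.7,fy=4.7,interpolation=cv2.INTER_CUBIC))
s=d["side"]["image"][190:325,250:400,::-1]
cv2.imwrite("pics/side_c.png",cv2.resize(s,None,fx=4.4,fy=4.4,interpolation=cv2.INTER_CUBIC))
for n,u,v,z in [("axis",329,199,37),("b1",289,221,31),("b2",369,223,31),("b3",330,153,31),("empty",312,188,47),("ring",336,180,101),("post",344,141,101),("va",270,166,50),("vb",258,194,50),("drop",402,204,94),("timer",173,257,18)]: print(n,ray(c,u,v,z).round(0))
E
```

```text
axis [546. -40.  37.]
b1 [479.  80.  31.]
b2 [ 475. -162.   31.]
b3 [687. -44.  31.]
empty [578.  12.  47.]
ring [596. -52. 101.]
post [709. -75. 101.]
va [643. 138.  50.]
vb [558. 173.  50.]
drop [ 529. -243.   94.]
timer [368. 429.  18.]
```

View pics/top_c.png

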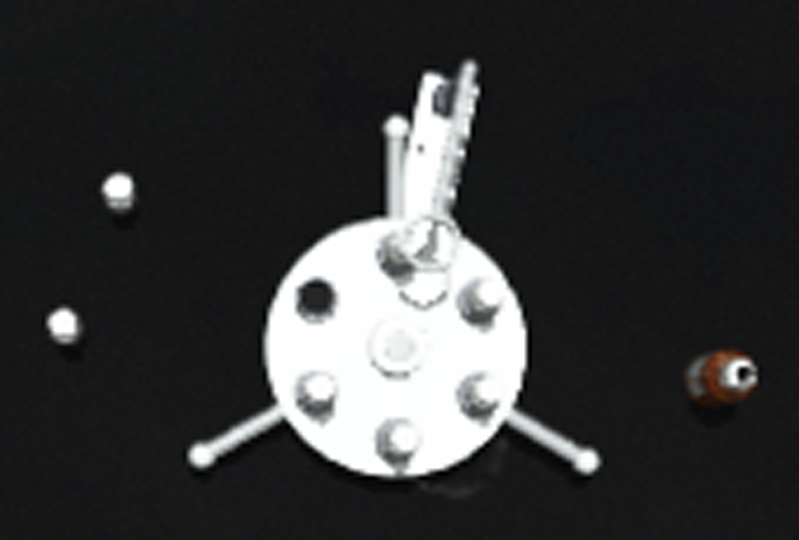

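View pics/side_c.png

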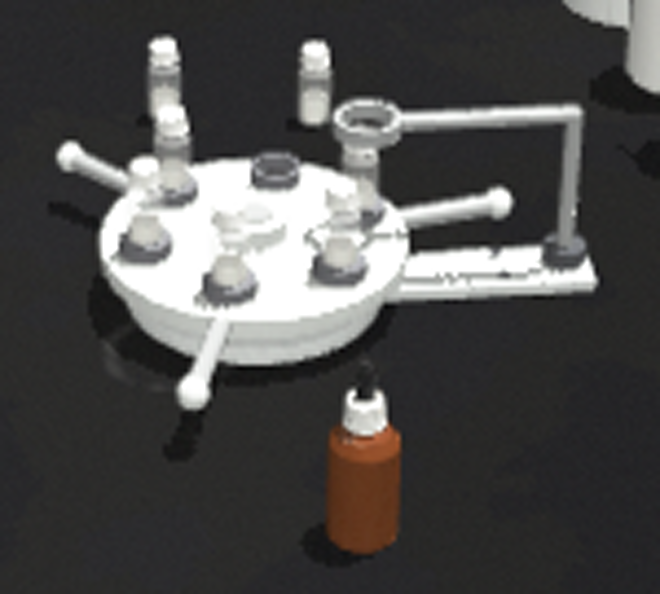

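Top crop (4.7x): balls at (203,456), (587,461) and (396,127), and the empty seat at (317,298). The ring is at (428,243), the post top at (470,68) and the post base on the bar at (443,97). The side crop (4.4x) shows the ring at (366,122), the post top at (576,112) and the empty collar at (276,170).

Run:
```python
import pickle
from h import *
d=pickle.load(open("c0.pkl","rb"));c=d["top"];s=d["side"]
T=lambda x,y:(245+(x+.5)/4.7-.5,125+(y+.5)/4.7-.5)
S=lambda x,y:(250+(x+.5)/4.4-.5,190+(y+.5)/4.4-.5)
P={}
for n,x,y,z in [("b1",203,456,31),("b2",587,461,31),("b3",396,127,31),("empty",317,298,47),("ring",428,243,101),("post",468,68,101),("postbase",443,97,20)]:
    P[n]=ray(c,*T(x,y),z)
for n,x,y,z in [("sb1",69,156,31),("sb2",192,391,31),("sb3",499,202,31),("sempty",276,168,47),("sring",366,122,101),("spost",577,112,103)]:
    P[n]=ray(s,*S(x,y),z)
for pre in("","s"):
    B=np.array([P[pre+f"b{i}"][:2] for i in(1,2,3)])
    A=B.mean(0);print(pre,"axis",A.round(1),"r",np.linalg.norm(B-A,axis=1).round(1))
    for n in [f"{pre}b{i}" for i in(1,2,3)]+[pre+"empty",pre+"ring",pre+"post"]+(["postbase"] if pre=="" else []):
        v=P[n][:2]-A;print(n,P[n].round(1),"r%.1f ang%.1f"%(np.hypot(*v),np.degrees(np.arctan2(v[1],v[0]))))
```

```text
axis [548.5 -40. ] r [142.3 142.7 143.2]
b1 [477.5  83.2  31. ] r142.3 ang120.0
b2 [ 476.4 -163.1   31. ] r142.7 ang-120.4
b3 [691.6 -40.2  31. ] r143.2 ang-0.1
empty [578.1  11.8  47. ] r59.7 ang60.3
ring [606.3 -51.4 101. ] r58.9 ang-11.1
post [714.4 -75.9 101. ] r169.8 ang-12.2
postbase [714.  -72.3  20. ] r168.6 ang-11.0
s axis [550.9 -35.8] r [143.  142.5 143.3]
sb1 [479.9  88.3  31. ] r143.0 ang119.8
sb2 [ 478.7 -158.6   31. ] r142.5 ang-120.5
sb3 [694.2 -37.   31. ] r143.3 ang-0.5
sempty [579.9  10.7  47. ] r54.7 ang58.0
sring [609.2 -48.3 101. ] r59.6 ang-12.1
spost [717.3 -75.8 103. ] r171.1 ang-13.5
```

```bash
python3 -m creep '[[[2,-3.5,0,0,0,-1.4],[4,-7,0,0,0,-2.8],[6,-10.5,0,0,0,-4.2],[8,-14,0,0,0,-5.6],[10.1,-17.7,0,0,0,-7.4],[10.1,-17.7,0,0,0,-7.4],[10.1,-17.7,0,0,0,-7.4],[10.1,-17.7,0,0,0,-7.4],[10.1,-17.7,0,0,0,-7.4],[10.1,-17.7,0,0,0,-7.4],[10.1,-17.7,0,0,0,-7.4],[10.1,-17.7,0,0,0,-7.4],[10.1,-17.7,0,0,0,-7.4],[10.1,-17.7,0,0,0,-7.4],[10.1,-17.7,0,0,0,-7.4],[10.1,-17.7,0,0,0,-7.4],[10.1,-17.7,0,0,0,-7.4],[10.1,-17.7,0,0,0,-7.4]]]' 0 20
python3 - <<'E'
from rig import ctrl
import numpy as np
from scipy.spatial.transform import Rotation as Ro
s=ctrl.sense();print(s["time_s"],s["eef_pos"],s["joints"],s["grip_width"],s["force"])
R=Ro.from_quat(np.roll(s["ee_rot"],-1)).as_matrix();print("tool y ang",np.degrees(np.arctan2(R[1,1],R[0,1])),R[:,2])
E
```

```text
time_s: 1.6
eef_pos: [459.8, 40.7, 304.1]
ee_rot: [0.0, 0.502, 0.865, 0.0]
force: [1.2, 0.5, 0.5]
grip_width: 0.001
grip_force: 0.0
1.6 [459.8280475   40.72723099 304.05320368] [-1.66367613e-01  1.72423241e-01  1.67731259e+00  7.39375426e-05
  1.29166644e+00 -6.86396010e-01] 0.0011506614448786232 [1.15399767 0.52375331 0.54259062]
tool y ang 29.794265928398783 [ 1.99530791e-04  3.85657733e-05 -9.99999979e-01]
```

```bash
python3 -m creep '[[[0,0,-1,0,0,0],[0,0,-2,0,0,0],[0,0,-3,0,0,0],[0,0,-4,0,0,0],[0,0,-5,0,0,0],[0,0,-6,0,0,0],[0,0,-7,0,0,0],[0,0,-7.6,0,0,0],[0,0,-8,0,0,0],[0,0,-8.2,0,0,0],[0,0,-8.2,0,0,0],[0,0,-8.2,0,0,0]]]'
python3 - <<'E'
from rig import ctrl
import cv2,numpy as np
a=[cv2.resize(ctrl.capture(n)["image"][y:y+170,x:x+190,::-1],None,fx=2.1,fy=2.1,interpolation=cv2.INTER_CUBIC) for n,y,x in(("top",110,230),("side",170,230))]
cv2.imwrite("pics/down.png",np.hstack(a))
E
```

```text
time_s: 2.6
eef_pos: [460.6, 39.8, 99.6]
ee_rot: [0.001, 0.502, 0.865, 0.0]
force: [0.6, -0.6, 1.2]
grip_width: -0.003
grip_force: 0.0
```

View pics/down.png

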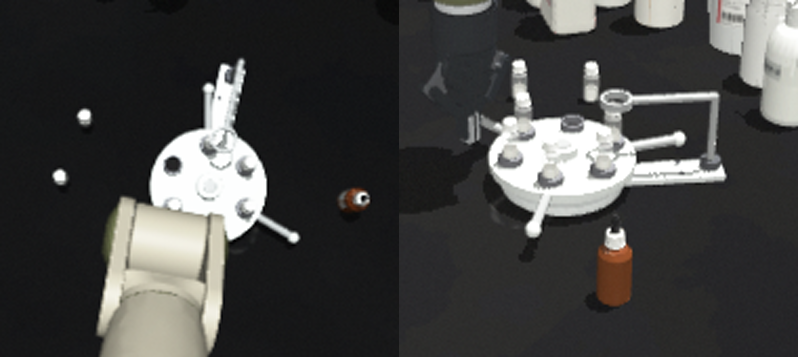

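```bash
cat >> h.py <<'E'
A=np.array([549.5,-38.]);P0=np.array([460.6,40.])
def tip(th,d,r=112):
    t=np.radians(th);return A+r*np.array([np.cos(t),np.sin(t)])+d*np.array([-np.sin(t),np.cos(t)])
E
python3 -c "
from h import *
for th,d in [(120,38),(120,30),(120,24)]+[(t,20) for t in range(120,56,-3)]: print(th,d,((tip(th,d)-P0)/25).round(2),(th-120)/5)"
```

```text
120 38 [-0. -0.] 0.0
120 30 [0.28 0.16] 0.0
120 24 [0.48 0.28] 0.0
120 20 [0.62 0.36] 0.0
117 20 [0.81 0.51] -0.6
114 20 [1.   0.65] -1.2
111 20 [1.2  0.78] -1.8
108 20 [1.41 0.89] -2.4
105 20 [1.62 1.  ] -3.0
102 20 [1.84 1.1 ] -3.6
99 20 [2.07 1.18] -4.2
96 20 [2.29 1.25] -4.8
93 20 [2.52 1.31] -5.4
90 20 [2.76 1.36] -6.0
87 20 [2.99 1.4 ] -6.6
84 20 [3.23 1.42] -7.2
81 20 [3.47 1.43] -7.8
78 20 [3.7  1.43] -8.4
75 20 [3.94 1.41] -9.0
72 20 [4.18 1.39] -9.6
69 20 [4.41 1.35] -10.2
66 20 [4.65 1.3 ] -10.8
63 20 [4.88 1.23] -11.4
60 20 [5.1  1.16] -12.0
57 20 [5.33 1.07] -12.6
```

```bash
python3 -m creep '[[[0.28,0.16,0,0,0,0],[0.48,0.28,0,0,0,0],[0.62,0.36,0,0,0,0],[0.72,0.44,0,0,0,-0.3],[0.81,0.51,0,0,0,-0.6],[0.91,0.58,0,0,0,-0.9],[1.0,0.65,0,0,0,-1.2],[1.2,0.78,0,0,0,-1.8],[1.41,0.89,0,0,0,-2.4],[1.62,1.0,0,0,0,-3],[1.84,1.1,0,0,0,-3.6],[2.07,1.18,0,0,0,-4.2],[2.29,1.25,0,0,0,-4.8],[2.52,1.31,0,0,0,-5.4],[2.76,1.36,0,0,0,-6],[2.76,1.36,0,0,0,-6]]]'
cat >> h.py <<'E'
def blobs(c,z=31,rlo=125,rhi=155):
    # bright things seen in the ball annulus, z plane; prints position, radius, angle
    m=(c["image"].min(2)>120).astype(np.uint8)
    v,u=np.nonzero(m);X=np.array([ray(c,a,b,z)[:2] for a,b in zip(u,v)])-A
    r=np.hypot(*X.T);k=(r>136)&(r<148);out=np.zeros_like(m);out[v[k],u[k]]=1
    n,_,st,ce=cv2.connectedComponentsWithStats(out)
    for i in range(1,n):
        if st[i,4]>3:
            p=ray(c,*ce[i],z)[:2]-A;print(st[i,4],ce[i].round(1),"r%.1f ang%.1f"%(np.hypot(*p),np.degrees(np.arctan2(p[1],p[0]))))
E
python3 - <<'E'
from rig import ctrl
import pickle
from h import *
print("ref");blobs(pickle.load(open("c0.pkl","rb"))["top"])
print("now");blobs(ctrl.capture("top"))
print("side");blobs(ctrl.capture("side"))
E
```

```text
time_s: 4.03
eef_pos: [530.3, 74.0, 99.1]
ee_rot: [0.0, 0.71, 0.705, 0.0]
force: [-0.1, -0.1, -0.2]
grip_width: -0.002
grip_force: 0.0
ref
63 [335.3 152.6] r141.1 ang-8.9
18 [287.3 221.3] r141.9 ang120.0
17 [368.9 222.3] r142.7 ang-120.3
now
45 [337.9 153. ] r141.5 ang-12.1
19 [351.7 158.3] r141.9 ang-30.4
307 [289.7 214.8] r126.7 ang114.0
18 [352.4 239. ] r142.9 ang-149.1
10 [316.5 243.3] r140.7 ang165.8
side
16 [299.5 217.5] r140.7 ang79.4
4 [320.5 217. ] r146.9 ang57.5
15 [283.  219.9] r140.5 ang97.7
4 [288.5 218.5] r142.0 ang91.2
34 [332.6 220.2] r141.8 ang43.5
62 [367.1 251. ] r141.2 ang-28.4
25 [264.6 270.5] r141.8 ang-149.0
```

```bash
python3 -c "
from h import *
p=tip(90,20)
for th in list(range(87,50,-3))+[49,47.5]: print(th,((tip(th,20)-p)/25).round(2),round((th-90)/5,2))"
```

```text
87 [0.24 0.04] -0.6
84 [0.47 0.06] -1.2
81 [0.71 0.07] -1.8
78 [0.95 0.07] -2.4
75 [1.19 0.05] -3.0
72 [1.42 0.03] -3.6
69 [ 1.66 -0.01] -4.2
66 [ 1.89 -0.06] -4.8
63 [ 2.12 -0.13] -5.4
60 [ 2.35 -0.2 ] -6.0
57 [ 2.57 -0.29] -6.6
54 [ 2.79 -0.39] -7.2
51 [ 3.   -0.49] -7.8
49 [ 3.14 -0.57] -8.2
47.5 [ 3.24 -0.64] -8.5
```

```bash
python3 -m creep '[[[0.12,0.02,0,0,0,-0.3],[0.24,0.04,0,0,0,-0.6],[0.47,0.06,0,0,0,-1.2],[0.71,0.07,0,0,0,-1.8],[0.95,0.07,0,0,0,-2.4],[1.19,0.05,0,0,0,-3],[1.42,0.03,0,0,0,-3.6],[1.66,-0.01,0,0,0,-4.2],[1.89,-0.06,0,0,0,-4.8],[2.12,-0.13,0,0,0,-5.4],[2.35,-0.2,0,0,0,-6],[2.57,-0.29,0,0,0,-6.6],[2.79,-0.39,0,0,0,-7.2],[2.9,-0.44,0,0,0,-7.5],[3.0,-0.49,0,0,0,-7.8],[3.0,-0.49,0,0,0,-7.8]]]'
python3 - <<'E'
from rig import ctrl
import cv2
from h import *
T=ctrl.capture("top");S=ctrl.capture("side")
blobs(T);print("side");blobs(S)
cv2.imwrite("pics/push.png",np.hstack([cv2.resize(c["image"][y:y+140,x:x+160,::-1],None,fx=2.5,fy=2.5,interpolation=cv2.INTER_CUBIC) for c,y,x in((T,120,250),(S,190,245))]))
E
```

```text
time_s: 5.47
eef_pos: [604.3, 61.2, 98.8]
ee_rot: [0.0, 0.904, 0.428, -0.0]
force: [-0.1, 0.8, -0.0]
grip_width: 0.002
grip_force: 0.0
23 [322.8 152.2] r141.2 ang6.6
45 [337.9 153. ] r141.5 ang-12.1
168 [299.7 163. ] r137.0 ang39.1
17 [371.6 181.1] r142.3 ang-68.1
320 [291.4 217.5] r125.4 ang118.4
17 [322.6 244.8] r141.5 ang173.5
side
15 [291.1 218.1] r141.9 ang88.4
16 [315.5 217.5] r141.5 ang62.3
43 [330.7 219.8] r141.4 ang45.7
33 [247.2 250.4] r141.5 ang171.7
61 [367.1 250.9] r141.3 ang-28.3
28 [350.  270.8] r141.6 ang-67.1
```

View pics/push.png

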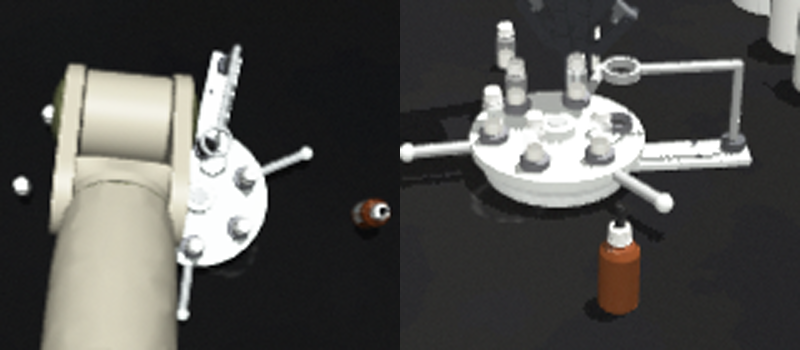

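The carousel stands at about −7.4° and the ring at about −11.8°, so roughly 4.2° remain. I'll make the last push, then back off, lift and look.

```bash
python3 -m creep '[[[0.07,-0.04,0,0,0,-0.2],[0.14,-0.08,0,0,0,-0.4],[0.21,-0.13,0,0,0,-0.6],[0.26,-0.16,0,0,0,-0.75],[0.29,-0.18,0,0,0,-0.85],[0.29,-0.18,0,0,0,-0.85],[0.29,-0.18,0,0,0,-0.85],[0.1,0,0,0,0,-0.85],[-0.2,0.3,0,0,0,-0.85],[-0.6,0.65,0,0,0,-0.85],[-0.6,0.65,0,0,0,-0.85],[-0.6,0.65,1,0,0,-0.85],[-0.6,0.65,2,0,0,-0.85],[-0.6,0.65,3.5,0,0,-0.85],[-0.6,0.65,5,0,0,-0.85],[-0.6,0.65,6.5,0,0,-0.85],[-0.6,0.65,8,0,0,-0.85],[-0.6,0.65,8,0,0,-0.85]]]'
python3 -m creep '[[[-1.5,1.5,0,0,0,0],[-3,3,0,0,0,0],[-4.5,4.5,0,0,0,0],[-6,6,0,0,0,0],[-7,7,0,0,0,0],[-8,8,0,0,0,0],[-8,9,0,0,0,0],[-8,10,0,0,0,0],[-8,11,0,0,0,0],[-8,12,0,0,0,0],[-8,12,0,0,0,0],[-8,12,0,0,0,0]]]'
python3 - <<'E'
from rig import ctrl
import cv2,pickle
from h import *
T=ctrl.capture("top");S=ctrl.capture("side");pickle.dump((T,S),open("c1.pkl","wb"))
print(ctrl.sense()["time_s"])
for n,c,a in(("top",T,[548.5,-40]),("side",S,[550.9,-35.8])):
    import h; h.A=np.array(a,float);print(n);blobs(c)
cv2.imwrite("pics/end.png",np.hstack([cv2.resize(c["image"][y:y+120,x:x+130,::-1],None,fx=3,fy=3,interpolation=cv2.INTER_CUBIC) for c,y,x in((T,130,270),(S,200,265))]))
E
```

```text
time_s: 7.07
eef_pos: [590.5, 77.8, 307.0]
ee_rot: [0.003, 0.919, 0.394, 0.006]
force: [0.6, 1.0, 0.6]
grip_width: 0.001
grip_force: 0.0
time_s: 8.07
eef_pos: [388.8, 378.3, 298.4]
ee_rot: [0.0, 0.919, 0.395, -0.0]
force: [0.1, 0.2, 0.1]
grip_width: -0.001
grip_force: 0.0
8.1667
top
47 [337.7 153.1] r141.5 ang-11.1
18 [293.8 167.1] r142.3 ang48.2
19 [373.2 184.1] r142.2 ang-71.6
20 [319.  244.5] r141.9 ang168.2
side
16 [292.1 217.6] r142.0 ang87.6
20 [317.9 217.1] r142.2 ang60.1
31 [333.2 219.9] r141.5 ang43.0
34 [247.2 248.1] r142.1 ang168.5
59 [367.3 251. ] r141.5 ang-29.5
27 [346.6 272.1] r142.2 ang-71.6
```

View pics/end.png

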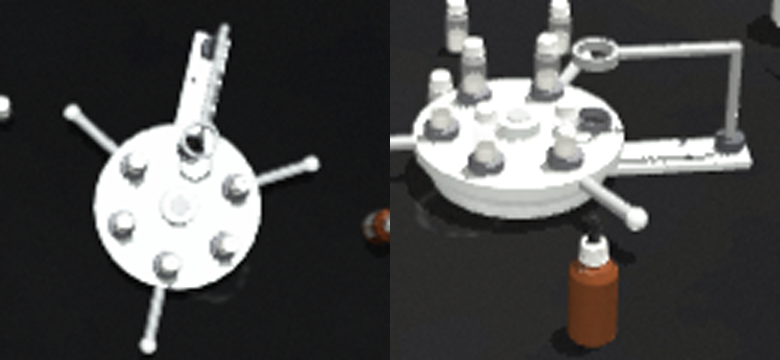

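Spokes are at 48.2°, −71.6° and 168.2°, so the empty seat is at −11.8°, where the ring is. In the side view the empty collar (594,118) stands right below the ring (596,53), and nothing else has moved. I'm handing it in.

```bash
python3 -c "
from rig import ctrl
print(ctrl.finish_job())"
```

```text
the job is handed in; nothing more can be done
None
```

I pushed the carousel clockwise by a spoke until its empty seat stood under the loading ring, within about 1.5 mm by my camera measurements. It was left at rest with the arm clear, no other object visibly moved, and the job was handed in at about 8 s; no verdict was returned.

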